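# Work the treadle of the hens' feeder and ease its lid shut

### The arm

A 6-joint arm with a two-finger parallel gripper is mounted at the origin on the work surface. World frame = base frame: x ahead of the robot, y to its left, z up, the work surface at z = 0. Lengths are in mm, angles in degrees, forces in N, time in s.
With the tool pointing down it reaches from about 300 to 875 mm from the base axis. Payload 6.4 kg.
Tool frame: the origin (TCP) lies at the very end of the fingers, on their centre line; the grasp point (between the pads) lies 19 mm behind it; z points along the fingers, y is the line along which they close (so a half turn about z gives the same grasp; the last joint's range is limited). The gripper opens to 88 mm and grips with 3 to 60 N. Pads are 18 mm wide; open, the fingers measure 123 mm over their backs; the gripper's body (75 mm by 187 mm) begins 45 mm behind the grasp point.
Start: joints at [54.815, 10.359, 92.074, -0, 77.567, -11.82], TCP at [228.03, 527.867, 238.714] pointing down, gripper open.
Joint ranges: [-171.53, 171.53], [-51.25, 118.39], [17.06, 147.69], [-65.23, 245.23], [0, 150.52], [-178.68, 178.68]. Speed limits (degrees/s): [147.25, 147.25, 172.46, 180, 180, 180].

### API

Orientations are given as [roll, pitch, yaw] about the fixed x, y, z axes, in that order (R = Rz(yaw) Ry(pitch) Rx(roll)).
In Python, from bench import * gives the robot as it stands.
- The arm moves only by the tool carry_out, never from a script. Its argument "increments" is a list of rows, each a list of 7 numbers: the shift along the tool's x, y, z in mm, then the turn, a rotation vector about the tool's x, y, z in rad, then the gripper command: -1 is fully open, 1 is shut, values between are in proportion. A call has 1 to 5 rows; each row shifts and turns the commanded pose from where the row before left it, along the tool's axes as they then stand; what a row does not reach is not made up. A row lasts 1/12 s, in which the tool goes at most 41.7 mm and 7.16 degrees, less where a joint would pass 70% of its speed; a pose out of reach is approached as far as the arm can. A call is refused whole if a number of a shift passes 41.7 or a number of a turn 0.125, either way. A call with a gripper value outside its range is refused whole. The fingers move at their own pace and stop on an object; the grip force is fixed at half the most. Time passes only in rows, so rows that do not move let the fingers close. It gives the time, the measured TCP pose, the force, the opening and the grip force at its end, in the units of the state.
- state(): the state, without advancing time (a new reading comes with each control period).
- snapshot(name): name is "scene" or "side" or "wrist"; returns a dict with "pixels" (480x640x3 uint8, red, green, blue), "depth" (480x640 float32, mm along the optical axis (not along the pixel's ray), 0 where there is no reading), "fx", "fy", "cx", "cy" (pixels), "R" (3x3) and "t" (3): a world point X has camera coordinates R X + t. Camera axes: x right, y down, z forward; pixel columns grow to the right and rows downward; lengths in mm; the calibration is good to about 2 mm. A picture is of the moment at which its call begins.
- job_done(): hands the job in; it is judged then, once.
The state is a dict: "time": time; "joint_pos": joint angles; "dq": joint speeds; "joint_efforts": joint torques, N m; "tool_pos": TCP position; "ee_rot": TCP orientation; "force": force on the tool from outside, world axes, zero at the start; "ft_torque": the same for the moment, N m; "finger_gap": finger opening in mm; "finger_force": force on a finger pad.
Only numpy, scipy, OpenCV 4.12 (cv2) and the standard library are available. Lean on these libraries where they do the work, as an engineer would, in place of code of your own. Each camera call takes 0.05 s, during which the arm holds its last target. There are 200 camera calls.

### The job

Try out the hens' feeder for me before it goes back to the run: with the fingertips, press the footplate of its treadle all the way down so that the linked lid swings fully open, and keep it open for about three seconds while I look into the trough. Then let the treadle come up slowly under your fingers, so that the lid settles shut without slamming, and take your hand away. Work the lid only by the treadle, never by hand, and leave everything else on the shelf where it stands.

Things in the scene. Friction and masses are not known exactly. Their poses are not given: they have to be found in the camera images.
- feeder: Galvanised sheet-steel hens' feeder, empty, standing firmly. Front: its own -x side; z up; origin on the shelf. In its frame, mm: hopper x -5 to 120, 240 wide in y, cover top 312, bow handle to 340 high; trough before it, x -152 to -5, front edge 105 high; treadle with its footplate before the trough; 282 wide overall with side bars.
- footplate (a point): Middle of the top of the treadle's plywood footplate, 70 mm (feeder x) x 110 mm (y), 12 thick: where to press. Two straps join it to a crossbar before the trough. It is 155 mm from the pivot (feeder x -110, z 45). At rest it slopes up 0.16 rad outward, middle at feeder x -261, z 80; fully pressed, 0.12 rad down, z 36. Needs 8 to 11 N at first, 11 to 15 N at the bottom, then a firm stop.
- treadle (a joint): Angle of the treadle (side bars, crossbar and footplate): 0 at rest, 0.28 rad fully down at its firm stop; grows as it is pressed.
- lid (a joint): Opening angle of the lid: 0 shut on the trough, about 0.90 rad when the treadle is fully down. Push rods link it to the treadle; it turns about 3.2 times the treadle's angle. Let go, it falls shut hard at several rad/s; letting the footplate rise at 10 to 20 mm/s lowers it at about 0.2 to 0.4 rad/s.
- lid_hinge (a point): Middle of the hinge of the sheet lid over the trough, 252 mm wide, 155 long, 22 mm side flanges; hinged at feeder x -20, z 170 mm. Shut, it slopes down 0.46 rad to the trough's front edge; open, it points about 0.44 rad up, its front edge then about 240 mm high; on the way it reaches to feeder x -180 mm.
- lid_edge (a point): Middle of the lid's front edge (rolled edge, 10 mm thick).
- rack: Wooden tool rack standing upright, 120 x 330 mm, 260 mm high, top board with three slots open to its front (-x); origin under its middle. Fixed. Bystander.
- trowel: Hand trowel hanging in a slot of the rack by its wooden handle (top about 120 mm above the rack's board); origin at the underside of the handle. Bystander.
- fork: Three-tined hand fork hanging in a slot of the rack, handle up as the trowel; origin at the underside of the handle. Bystander.
- dibber: T-handled dibber hanging in a slot of the rack, handle 75 mm above the rack's board, 100 mm wide; origin at the underside of the handle. Bystander.
- blue_pot: Glazed blue pot, 140 mm across the rim, 125 mm high, loose; origin under its middle. Bystander.
- jar: Closed glass jar with a steel cap, 86 mm across, 135 mm high, loose; origin under its middle. Bystander, beside the trough and its linkage, on the robot's side.
- small_pot: Small terracotta pot, 90 mm across the rim, 80 mm high, loose; origin under its middle. Bystander, some way in front of the treadle.
- brush: Flat paint brush with a wooden handle (used for cleaning), 30 mm high at most, lying on the shelf in front of the treadle, loose; origin under its middle. Bystander.

How it is judged (in metres and radians):
On the way, in this order (a step that is already met when the one before it is completed fails the run):
1. the treadle is pressed so far that the lid is fully open, and is kept so under the fingers for two seconds (value of joint lid above 0.83 rad and contact force between the fingers and treadle above 1 N), for 2 s.
2. on the way down the half-shut lid is still carried by the fingers on the treadle (value of joint lid between 0.15 and 0.65 rad and contact force between the fingers and treadle above 0.3 N), for 0.1 s.
At the end, for the whole second after the job is handed in: The lid is shut (within 0.04 rad) and at rest, the treadle is up again (within 0.03 rad), no loose thing has moved by more than 20 mm (tools hanging in the rack 25 mm), the rack has not moved (value of joint lid below 0.04 rad and velocity of joint lid between -0.1 and 0.1 rad/s and value of joint treadle below 0.03 rad and distance of rack from where it was at the start of the episode below 0.01 m and distance of each of trowel, fork, dibber from where it was at the start of the episode below 0.025 m and distance of each of blue_pot, jar, small_pot, brush from where it was at the start of the episode below 0.02 m); the robot touches nothing.
It fails at once if the lid falls faster than 2.5 rad/s (it slams) (velocity of joint lid below -2.5 rad/s).
It fails at once if the lid is touched or lifted by hand (contact force between any of the fingers, the arm and lid above 1 N).
It fails at once if a bystander is lifted, carried or shoved from its place (distance of rack from where it was at the start of the episode above 0.01 m or distance of any of trowel, fork, dibber from where it was at the start of the episode above 0.025 m or distance of any of blue_pot, jar, small_pot, brush from where it was at the start of the episode above 0.02 m).
It also fails if it takes over 45 s, if anything falls off the work surface, if the arm or the gripper's body presses on something with over 40 N, if the wrist force passes 120 N, or if a joint passes its speed limit or range.

## Working session

There is one attempt and no reset: what is moved stays moved. The work goes in short steps, Python scripts to look and compute and a tool call to move; the robot and the scene stay as the last step left them, time stands still between calls to the robot, and variables do not carry over. Pictures are saved under pics/ and viewed, at most 10 in all, crops included, and the job is handed in when it is done.

Besides the shell and the picture viewer there is one more tool, called after ">>>" as a command line: name --pt "numbers of a row" for each row, then --argument value for the rest. carry_out: Moves the arm, as the interface text tells. Its arguments: {"type":"object","properties":{"increments":{"type":"array"}},"required":["increments"]}

```bash
mkdir -p pics
cat > h.py <<'E'
from bench import *
import numpy as np, cv2
def snap(n,f):
    s=snapshot(n); cv2.imwrite(f,s["pixels"][:,:,::-1]); np.savez(f[:-4]+'.npz',**s); return s
def pts(s):
    v,u=np.mgrid[:480,:640]; d=s["depth"]
    c=np.stack([(u-s["cx"])/s["fx"]*d,(v-s["cy"])/s["fy"]*d,d],-1)
    return (c-s["t"])@s["R"]   # R^T (c-t)
E
python3 - <<'E'
from h import *
print(state())
for n in ("scene","side"):
    s=snap(n,f"pics/{n}1.png"); print(n,(-s["R"].T@s["t"]).round(), s["fx"])
E
```

```text
{'time': 0.0, 'joint_pos': array([ 5.48134503e+01,  1.04028616e+01,  9.21322137e+01, -1.10059435e-03,
        7.75681565e+01, -1.18221353e+01]), 'dq': array([-0.03078202,  0.02366887,  0.04625937,  0.11956122,  0.06709668,
       -0.06488721]), 'joint_efforts': array([-1.67290149e-03, -4.33861685e+01, -3.41855228e+01,  7.01322849e-02,
        3.85350105e-02, -1.08615018e-04]), 'tool_pos': array([227.71643828, 527.38796711, 237.79594759]), 'ee_rot': array([-1.79898738e+02, -2.00979510e-02,  1.56635806e+02]), 'force': array([-0.51744096, -0.04624235, -0.25639149]), 'ft_torque': array([-0.02199797, -0.01835021, -0.00288181]), 'finger_force': 0.0, 'finger_gap': 88.3873113038863}
scene [ 979.  367. 1169.] 468.7330041952794
side [ 245. -849.  886.] 441.35043504330685
```

View pics/scene1.png

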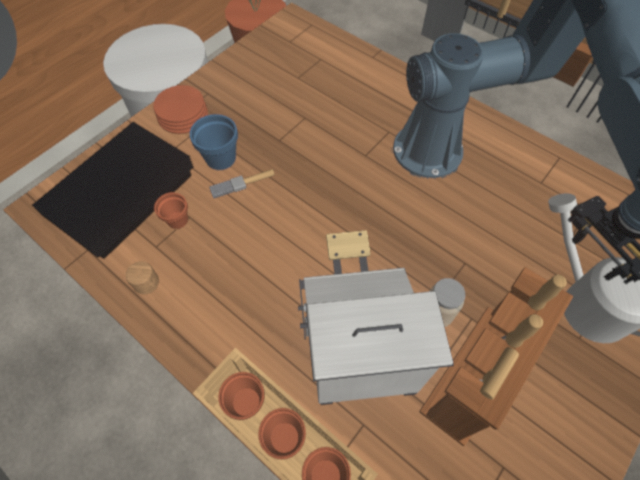

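View pics/side1.png

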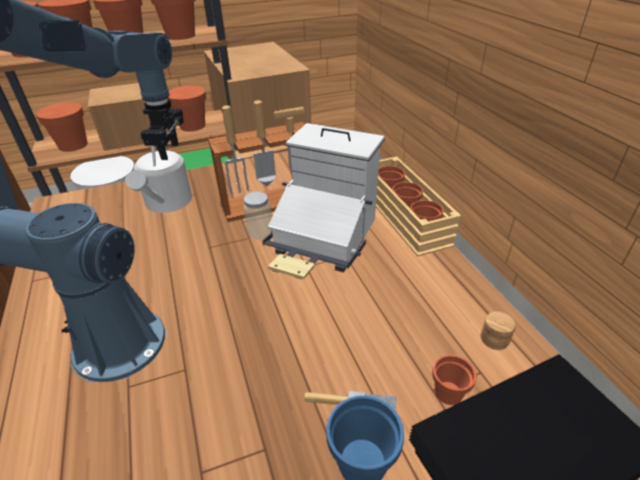

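The scene view shows the footplate at about (349,245), the jar at (450,295) and the rack at (510,350). In the side view the footplate is at (291,265). Next I'll measure them.

Run:
```python
from h import *
for n,box in (("scene",(322,225,375,265)),("side",(262,250,320,280))):
    s=dict(np.load(f"pics/{n}1.npz")); P=pts(s)
    hsv=cv2.cvtColor(s["pixels"],cv2.COLOR_RGB2HSV)
    x0,y0,x1,y1=box
    m=np.zeros((480,640),bool); m[y0:y1,x0:x1]=True
    Z=P[...,2]
    print(n,"hsv",hsv[245 if n=="scene" else 266,349 if n=="scene" else 291])
    m&=(hsv[...,0]>17)&(hsv[...,0]<32)&(hsv[...,2]>150)&(Z>45)&(Z<120)
    m=cv2.erode(m.astype(np.uint8),np.ones((2,2)))>0
    q=P[m]; print(m.sum(),q.mean(0).round(1),q.min(0).round(),q.max(0).round())
    r=cv2.minAreaRect(q[:,:2].astype(np.float32)); print("rect",r, cv2.boxPoints(r).round())
    A=np.c_[q[:,:2]-q[:,:2].mean(0),np.ones(len(q))]; print("plane",np.linalg.lstsq(A,q[:,2],rcond=None)[0])
s=dict(np.load("pics/scene1.npz"));P=pts(s)
for nm,u,v in [("cover",380,345),("handle",380,330),("jar",450,290),("lidL",315,285),("lidR",400,280),("cov tl",312,312),("cov tr",432,300),("cov br",445,358),("cov bl",320,372),("smallpot",172,208),("brush",240,184),("dib",500,372),("rack",505,345),("fork",545,292)]:
    print(nm,P[v,u].round())
```

```text
scene hsv [ 20  90 204]
873 [473.6  44.   77.7] [412. -13.  67.] [530. 101.  89.]
rect ((472.5762939453125, 43.159942626953125), (68.5772705078125, 106.25553894042969), 45.802146911621094) [[411.  56.]
 [487. -18.]
 [535.  31.]
 [458. 105.]]
plane [-0.1095915  -0.10866569 77.72857   ]
side hsv [ 23  74 238]
502 [470.8  33.1  79.7] [414. -20.  71.] [529.  90.  88.]
rect ((470.67108154296875, 35.400333404541016), (71.34645080566406, 105.49070739746094), 45.24188232421875) [[408.  47.]
 [483. -27.]
 [533.  24.]
 [458.  98.]]
plane [-0.11347332 -0.11076538 79.72115256]
cover [710. 288. 310.]
handle [697. 275. 339.]
jar [442. 322. 137.]
lidL [631.  62. 118.]
lidR [489. 213. 121.]
cov tl [742. 150. 312.]
cov tr [574. 314. 312.]
cov br [653. 394. 309.]
cov bl [820. 234. 311.]
smallpot [ 681. -441.   27.]
brush [ 489. -356.   16.]
dib [622. 481. 334.]
rack [537. 473. 258.]
fork [434. 472. 337.]
```

Run:
```python
from h import *
a=[]
for n in ("scene","side"):
    s=dict(np.load(f"pics/{n}1.npz")); P=pts(s); P=P[s["depth"]>0]; a.append(P.reshape(-1,3))
P=np.vstack(a)
A=np.array([228,527.]);B=np.array([473,43.]);d=B-A;L=np.hypot(*d);d/=L
for t in range(-100,600,50):
    q=(P[:,:2]-A); al=q@d; la=q@np.array([-d[1],d[0]])
    print(t,[(l,int(np.percentile(P[(abs(al-t)<25)&(abs(la-l)<20),2],98)) if ((abs(al-t)<25)&(abs(la-l)<20)).sum()>3 else None) for l in range(-160,200,40)])
```

```text
-100 [(-160, 3), (-120, 3), (-80, 164), (-40, 186), (0, 219), (40, 172), (80, 168), (120, 3), (160, 4)]
-50 [(-160, 3), (-120, 3), (-80, 129), (-40, 594), (0, 343), (40, 337), (80, 344), (120, 3), (160, 3)]
0 [(-160, 3), (-120, 184), (-80, 600), (-40, 500), (0, 590), (40, 447), (80, 344), (120, 3), (160, 3)]
50 [(-160, 247), (-120, 246), (-80, 346), (-40, 499), (0, 591), (40, 588), (80, 561), (120, 261), (160, 260)]
100 [(-160, 656), (-120, 631), (-80, 621), (-40, 604), (0, 570), (40, 2), (80, 260), (120, 262), (160, 374)]
150 [(-160, 654), (-120, 617), (-80, 3), (-40, 3), (0, 3), (40, 3), (80, 261), (120, 372), (160, 376)]
200 [(-160, 3), (-120, 3), (-80, 3), (-40, 3), (0, 3), (40, 3), (80, 4), (120, 259), (160, 261)]
250 [(-160, 3), (-120, 3), (-80, 3), (-40, 3), (0, 3), (40, 94), (80, 136), (120, 136), (160, 110)]
300 [(-160, 3), (-120, 3), (-80, 3), (-40, 3), (0, 3), (40, 104), (80, 136), (120, 136), (160, 132)]
350 [(-160, 2), (-120, 3), (-80, 3), (-40, 2), (0, 3), (40, 3), (80, 102), (120, 154), (160, 177)]
400 [(-160, 2), (-120, 3), (-80, 2), (-40, 3), (0, 3), (40, 111), (80, 130), (120, 149), (160, 169)]
450 [(-160, 3), (-120, 3), (-80, 3), (-40, 3), (0, 3), (40, 108), (80, 122), (120, 140), (160, 161)]
500 [(-160, 3), (-120, 2), (-80, 3), (-40, 85), (0, 81), (40, 74), (80, 116), (120, 134), (160, 152)]
550 [(-160, 3), (-120, 3), (-80, 2), (-40, 85), (0, 83), (40, 77), (80, 109), (120, 125), (160, 144)]
```

>>> carry_out --pt "0 0 -37 0 0 0 1" --pt "0 0 -37 0 0 0 1" --pt "0 0 -37 0 0 0 1" --pt "-20 -17 0 0 0 0 1" --pt "-27 -23 0 0 0 0 1"

```text
time: 0.52
tool_pos: [255.3, 474.0, 352.4]
ee_rot: [179.7, 0.1, 156.8]
force: [1.2, -0.1, -0.9]
finger_gap: 56.9
finger_force: 0.0
```

>>> carry_out --pt "-28 -23 0 0 0 0 1" --pt "-28 -23 0 0 0 0 1" --pt "-28 -23 0 0 0 0 1" --pt "-28 -23 0 0 0 0 1" --pt "-28 -23 0 0 0 0 1"

```text
time: 0.93
tool_pos: [338.3, 309.8, 349.4]
ee_rot: [-180.0, -0.0, 156.7]
force: [0.6, -0.4, 0.0]
finger_gap: 23.3
finger_force: 0.0
```

>>> carry_out --pt "-28 -23 0 0 0 0 1" --pt "-28 -23 0 0 0 0 1" --pt "-28 -23 0 0 0 0 1" --pt "-28 -23 0 0 0 0 1" --pt "-28 -23 0 0 0 0 1"

```text
time: 1.35
tool_pos: [421.3, 148.6, 349.5]
ee_rot: [180.0, -0.0, 156.6]
force: [1.2, 0.3, 0.6]
finger_gap: 0.6
finger_force: 0.0
```

>>> carry_out --pt "0 0 0 0 0 0.12 1" --pt "0 0 0 0 0 0.12 1" --pt "0 0 0 0 0 0.12 1" --pt "0 0 0 0 0 0.12 1" --pt "0 0 0 0 0 0.12 1"

```text
time: 1.77
tool_pos: [421.0, 150.1, 349.3]
ee_rot: [-180.0, -0.0, 121.9]
force: [0.6, -1.2, 0.2]
finger_gap: 0.4
finger_force: 0.0
```

>>> carry_out --pt "0 0 0 0 0 0.12 1" --pt "0 0 0 0 0 0.12 1" --pt "0 0 0 0 0 0.12 1" --pt "0 0 0 0 0 0.12 1" --pt "0 0 0 0 0 0.12 1"

```text
time: 2.18
tool_pos: [420.9, 150.3, 349.3]
ee_rot: [-180.0, 0.0, 87.5]
force: [0.2, 1.0, -0.1]
finger_gap: 0.5
finger_force: 0.0
```

>>> carry_out --pt "0 0 0 0 0 0.12 1" --pt "0 0 0 0 0 0.12 1" --pt "0 0 0 0 0 0.12 1" --pt "0 0 0 0 0 0.12 1" --pt "0 0 0 0 0 0.12 1"

```text
time: 2.6
tool_pos: [420.9, 150.3, 349.3]
ee_rot: [-180.0, 0.0, 53.2]
force: [0.2, -0.5, -0.4]
finger_gap: 0.6
finger_force: 0.0
```

>>> carry_out --pt "0 0 0 0 0 0.12 1" --pt "0 0 0 0 0 0 1" --pt "0 0 0 0 0 0 1"

```text
time: 2.85
tool_pos: [420.9, 150.3, 349.4]
ee_rot: [-180.0, 0.0, 46.8]
force: [-0.1, -0.4, -0.3]
finger_gap: -0.0
finger_force: 0.0
```

>>> carry_out --pt "-11.5 27.5 0 0 0 0 1" --pt "-11.5 27.5 0 0 0 0 1" --pt "-11.5 27.5 0 0 0 0 1" --pt "-11.5 27.5 0 0 0 0 1" --pt "0 0 0 0 0 0 1"

```text
time: 3.27
tool_pos: [470.8, 37.5, 349.3]
ee_rot: [179.9, 0.1, 46.6]
force: [-0.5, 0.4, -0.7]
finger_gap: 0.2
finger_force: 0.0
```

>>> carry_out --pt "0 0 35 0 0 0 1" --pt "0 0 35 0 0 0 1" --pt "0 0 35 0 0 0 1" --pt "0 0 35 0 0 0 1" --pt "0 0 35 0 0 0 1"

```text
time: 3.68
tool_pos: [469.0, 41.9, 173.3]
ee_rot: [180.0, -0.0, 46.8]
force: [1.0, -0.2, -1.2]
finger_gap: 0.4
finger_force: 0.0
```

>>> carry_out --pt "0 0 30 0 0 0 1" --pt "0 0 20 0 0 0 1" --pt "0 0 0 0 0 0 1" --pt "0 0 0 0 0 0 1"

```text
time: 4.02
tool_pos: [468.6, 41.9, 124.1]
ee_rot: [-179.9, 0.1, 46.8]
force: [0.4, -0.3, -0.1]
finger_gap: 0.4
finger_force: 0.0
```

Run:
```python
from h import *
s=snap("scene","pics/s2.png");t=snap("side","pics/t2.png")
im=np.hstack([cv2.resize(s["pixels"][180:340,270:470],(400,320)),cv2.resize(t["pixels"][160:320,190:390],(400,320))])
cv2.imwrite("pics/c2.png",im[:,:,::-1])
```

```text
(no output)
```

View pics/c2.png

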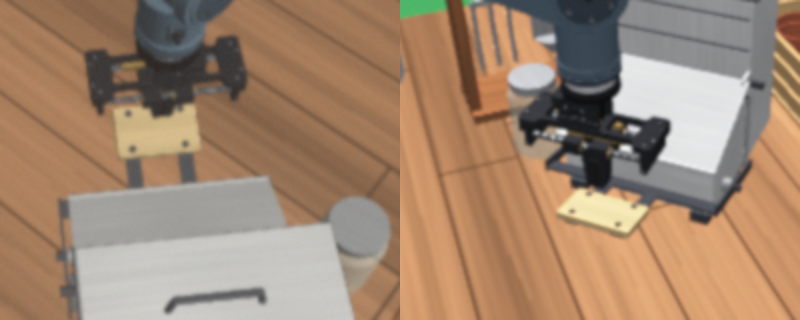

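The crops show the closed fingertips centred above the footplate in both views (about (160,110) left, (597,185) right), and the hand is well clear of the lid. I'll press now.

>>> carry_out --pt "0 0 15 0 0 0 1" --pt "0 0 12 0 0 0 1" --pt "0 0 6 0 0 0 1" --pt "0 0 4 0 0 0 1" --pt "0 0 3 0 0 0 1"

```text
time: 4.53
tool_pos: [470.3, 41.3, 85.5]
ee_rot: [179.9, -0.1, 46.6]
force: [0.1, -0.5, 0.7]
finger_gap: 0.8
finger_force: 0.0
```

>>> carry_out --pt "-0.4 0 3 0 0 0 1" --pt "-0.4 0 3 0 0 0 1" --pt "-0.4 0 3 0 0 0 1" --pt "-0.4 0 3 0 0 0 1" --pt "-0.4 0 3 0 0 0 1"

```text
time: 4.95
tool_pos: [468.7, 39.5, 71.0]
ee_rot: [179.9, 0.0, 46.7]
force: [-4.8, -1.1, 11.0]
finger_gap: 0.5
finger_force: 5.2
```

>>> carry_out --pt "-0.4 0 3 0 0 0 1" --pt "-0.4 0 3 0 0 0 1" --pt "-0.4 0 3 0 0 0 1" --pt "0 0 3 0 0 0 1" --pt "0 0 3 0 0 0 1"

```text
time: 5.37
tool_pos: [467.4, 38.3, 55.8]
ee_rot: [180.0, 0.1, 46.7]
force: [-5.7, -3.5, 12.0]
finger_gap: 0.3
finger_force: 6.1
```

>>> carry_out --pt "0 0 3 0 0 0 1" --pt "0 0 3 0 0 0 1" --pt "0 0 3 0 0 0 1" --pt "0 0 2.5 0 0 0 1" --pt "0 0 2 0 0 0 1"

```text
time: 5.78
tool_pos: [467.3, 38.1, 42.2]
ee_rot: [180.0, 0.1, 46.7]
force: [-7.6, -4.8, 13.2]
finger_gap: 0.5
finger_force: 6.8
```

>>> carry_out --pt "0 0 1.5 0 0 0 1" --pt "0 0 1.5 0 0 0 1" --pt "0 0 1 0 0 0 1" --pt "0 0 1 0 0 0 1" --pt "0 0 0 0 0 0 1"

```text
time: 6.2
tool_pos: [467.4, 38.2, 37.3]
ee_rot: [180.0, 0.1, 46.7]
force: [-5.9, -4.2, 10.8]
finger_gap: 0.4
finger_force: 6.3
```

>>> carry_out --pt "0 0 0.7 0 0 0 1" --pt "0 0 0.7 0 0 0 1" --pt "0 0 0 0 0 0 1"

```text
time: 6.45
tool_pos: [467.5, 38.2, 36.7]
ee_rot: [180.0, 0.1, 46.7]
force: [-10.0, -3.6, 22.2]
finger_gap: 0.4
finger_force: 11.7
```

Run:
```python
from h import *
t=snap("side","pics/t3.png"); s=snap("scene","pics/s3.png")
im=np.hstack([cv2.resize(s["pixels"][180:340,270:470],(400,320)),cv2.resize(t["pixels"][160:320,190:390],(400,320))])
cv2.imwrite("pics/c3.png",im[:,:,::-1]); print(state()["force"],state()["time"])
```

```text
[-10.55997107  -4.18525609  21.39435586] 6.55
```

View pics/c3.png

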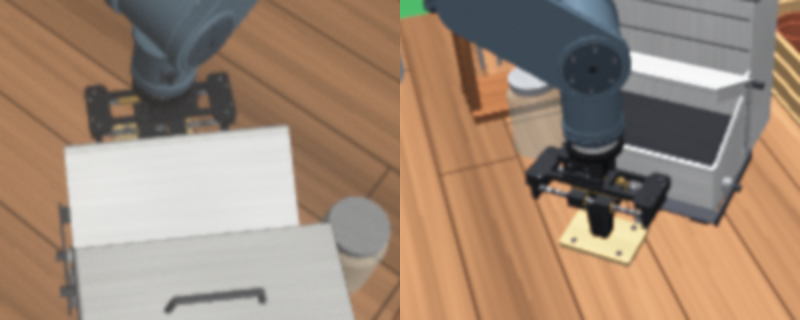

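The lid is fully open: its front edge is at about (180,135) in the left crop and the dark trough is visible in the right one. The force has jumped to 22 N, so the treadle is on its stop. Hold for about 3 s.

>>> carry_out --pt "0 0 0 0 0 0 1" --pt "0 0 0 0 0 0 1" --pt "0 0 0 0 0 0 1" --pt "0 0 0 0 0 0 1" --pt "0 0 0 0 0 0 1"

```text
time: 6.97
tool_pos: [467.5, 38.2, 36.7]
ee_rot: [180.0, 0.1, 46.7]
force: [-10.6, -3.9, 20.3]
finger_gap: 0.2
finger_force: 11.3
```

>>> carry_out --pt "0 0 0 0 0 0 1" --pt "0 0 0 0 0 0 1" --pt "0 0 0 0 0 0 1" --pt "0 0 0 0 0 0 1" --pt "0 0 0 0 0 0 1"

```text
time: 7.38
tool_pos: [467.5, 38.2, 36.8]
ee_rot: [180.0, 0.1, 46.7]
force: [-10.7, -3.7, 20.9]
finger_gap: 0.4
finger_force: 11.3
```

>>> carry_out --pt "0 0 0 0 0 0 1" --pt "0 0 0 0 0 0 1" --pt "0 0 0 0 0 0 1" --pt "0 0 0 0 0 0 1" --pt "0 0 0 0 0 0 1"

```text
time: 7.8
tool_pos: [467.5, 38.2, 36.7]
ee_rot: [180.0, 0.1, 46.7]
force: [-10.5, -3.5, 21.1]
finger_gap: 0.4
finger_force: 11.3
```

>>> carry_out --pt "0 0 0 0 0 0 1" --pt "0 0 0 0 0 0 1" --pt "0 0 0 0 0 0 1" --pt "0 0 0 0 0 0 1" --pt "0 0 0 0 0 0 1"

```text
time: 8.22
tool_pos: [467.5, 38.2, 36.7]
ee_rot: [180.0, 0.1, 46.7]
force: [-9.8, -3.6, 21.9]
finger_gap: 0.3
finger_force: 11.3
```

>>> carry_out --pt "0 0 0 0 0 0 1" --pt "0 0 0 0 0 0 1" --pt "0 0 0 0 0 0 1" --pt "0 0 0 0 0 0 1" --pt "0 0 0 0 0 0 1"

```text
time: 8.63
tool_pos: [467.5, 38.2, 36.7]
ee_rot: [180.0, 0.1, 46.7]
force: [-9.5, -4.0, 21.5]
finger_gap: -0.0
finger_force: 11.3
```

>>> carry_out --pt "0 0 0 0 0 0 1" --pt "0 0 0 0 0 0 1" --pt "0 0 0 0 0 0 1" --pt "0 0 0 0 0 0 1" --pt "0 0 0 0 0 0 1"

```text
time: 9.05
tool_pos: [467.5, 38.2, 36.8]
ee_rot: [180.0, 0.1, 46.7]
force: [-10.6, -3.9, 22.3]
finger_gap: 0.3
finger_force: 11.3
```

>>> carry_out --pt "0 0 0 0 0 0 1" --pt "0 0 0 0 0 0 1" --pt "0 0 0 0 0 0 1" --pt "0 0 0 0 0 0 1" --pt "0 0 0 0 0 0 1"

```text
time: 9.47
tool_pos: [467.5, 38.2, 36.7]
ee_rot: [180.0, 0.1, 46.7]
force: [-10.1, -3.5, 21.1]
finger_gap: 0.6
finger_force: 11.3
```

>>> carry_out --pt "0 0 -0.5 0 0 0 1" --pt "0 0 -1 0 0 0 1" --pt "0 0 -1.2 0 0 0 1" --pt "0 0 -1.2 0 0 0 1" --pt "0 0 -1.2 0 0 0 1"

```text
time: 9.88
tool_pos: [467.3, 38.1, 41.0]
ee_rot: [180.0, 0.1, 46.7]
force: [-6.4, -4.7, 10.4]
finger_gap: 0.3
finger_force: 5.5
```

>>> carry_out --pt "0 0 -1.2 0 0 0 1" --pt "0 0 -1.2 0 0 0 1" --pt "0 0 -1.2 0 0 0 1" --pt "0 0 -1.2 0 0 0 1" --pt "0 0 -1.2 0 0 0 1"

```text
time: 10.3
tool_pos: [467.3, 38.1, 47.0]
ee_rot: [180.0, 0.1, 46.7]
force: [-6.4, -2.9, 10.0]
finger_gap: 0.4
finger_force: 5.3
```

>>> carry_out --pt "0 0 -1.2 0 0 0 1" --pt "0 0 -1.2 0 0 0 1" --pt "0 0 -1.2 0 0 0 1" --pt "0 0 -1.2 0 0 0 1" --pt "0 0 -1.2 0 0 0 1"

```text
time: 10.72
tool_pos: [467.3, 38.2, 53.0]
ee_rot: [180.0, 0.1, 46.7]
force: [-6.0, -3.6, 9.0]
finger_gap: 0.3
finger_force: 5.0
```

>>> carry_out --pt "0 0 -1.2 0 0 0 1" --pt "0 0 -1.2 0 0 0 1" --pt "0 0 -1.2 0 0 0 1" --pt "0 0 -1.2 0 0 0 1" --pt "0 0 -1.2 0 0 0 1"

```text
time: 11.13
tool_pos: [467.6, 38.4, 59.0]
ee_rot: [179.9, 0.0, 46.6]
force: [-3.1, -0.6, 9.0]
finger_gap: 0.4
finger_force: 4.3
```

>>> carry_out --pt "0 0 -1.2 0 0 0 1" --pt "0 0 -1.2 0 0 0 1" --pt "0 0 -1.2 0 0 0 1" --pt "0 0 -1.2 0 0 0 1" --pt "0 0 -1.2 0 0 0 1"

```text
time: 11.55
tool_pos: [468.1, 38.8, 65.2]
ee_rot: [179.9, -0.0, 46.6]
force: [-1.7, 0.7, 8.0]
finger_gap: 0.3
finger_force: 3.9
```

>>> carry_out --pt "0 0 -1.2 0 0 0 1" --pt "0 0 -1.2 0 0 0 1" --pt "0 0 -1.2 0 0 0 1" --pt "0 0 -1.2 0 0 0 1" --pt "0 0 -1.2 0 0 0 1"

```text
time: 11.97
tool_pos: [468.6, 39.4, 71.3]
ee_rot: [179.9, -0.1, 46.6]
force: [0.9, 3.2, 8.0]
finger_gap: 0.2
finger_force: 3.6
```

>>> carry_out --pt "0 0 -1 0 0 0 1" --pt "0 0 -1 0 0 0 1" --pt "0 0 -1 0 0 0 1" --pt "0 0 -1 0 0 0 1" --pt "0 0 -1 0 0 0 1"

```text
time: 12.38
tool_pos: [469.1, 39.8, 76.5]
ee_rot: [179.9, -0.2, 46.6]
force: [1.6, 5.5, 5.3]
finger_gap: 0.5
finger_force: 3.4
```

>>> carry_out --pt "0 0 -1 0 0 0 1" --pt "0 0 -1 0 0 0 1" --pt "0 0 -1 0 0 0 1" --pt "0 0 -1 0 0 0 1" --pt "0 0 -1 0 0 0 1"

```text
time: 12.8
tool_pos: [469.5, 39.5, 81.6]
ee_rot: [179.8, -0.2, 46.6]
force: [2.3, 1.4, 3.4]
finger_gap: 0.5
finger_force: 1.5
```

>>> carry_out --pt "0 0 -1 0 0 0 1" --pt "0 0 -1 0 0 0 1" --pt "0 0 -1 0 0 0 1" --pt "0 0 -1 0 0 0 1" --pt "0 0 -1 0 0 0 1"

```text
time: 13.22
tool_pos: [466.9, 38.9, 84.7]
ee_rot: [-180.0, 0.0, 46.6]
force: [1.2, 0.6, -0.2]
finger_gap: 0.2
finger_force: 0.0
```

Contact has ended and the treadle is up. I'll withdraw straight up, then move away from the feeder.

>>> carry_out --pt "0 0 -3 0 0 0 1" --pt "0 0 -8 0 0 0 1" --pt "0 0 -15 0 0 0 1" --pt "0 0 -20 0 0 0 1" --pt "0 0 -25 0 0 0 1"

```text
time: 13.63
tool_pos: [466.2, 39.1, 156.1]
ee_rot: [-179.9, 0.1, 46.6]
force: [0.0, -0.2, 0.2]
finger_gap: 0.2
finger_force: 0.0
```

>>> carry_out --pt "0 0 -25 0 0 0 1" --pt "0 0 -25 0 0 0 1" --pt "0 0 -25 0 0 0 1" --pt "0 0 -20 0 0 0 1" --pt "0 0 -10 0 0 0 1"

```text
time: 14.05
tool_pos: [468.4, 38.8, 264.5]
ee_rot: [179.8, -0.2, 46.6]
force: [0.3, -0.4, 0.3]
finger_gap: 0.5
finger_force: 0.0
```

>>> carry_out --pt "-20 0 0 0 0 0 1" --pt "-20 0 0 0 0 0 1" --pt "-10 0 0 0 0 0 1" --pt "0 0 0 0 0 0 1" --pt "0 0 0 0 0 0 1"

```text
time: 14.47
tool_pos: [432.9, 2.6, 260.8]
ee_rot: [-180.0, -0.0, 46.5]
force: [0.3, -0.4, 1.1]
finger_gap: 0.3
finger_force: 0.0
```

Run:
```python
from h import *
s=snap("scene","pics/s4.png");t=snap("side","pics/t4.png"); P=pts(s)
for u,v in [(315,285),(400,280)]: print(P[v,u].round())
cv2.imwrite("pics/c4.png",np.hstack([cv2.resize(x["pixels"],(400,300)) for x in (s,t)])[:,:,::-1])
```

```text
[632.  63. 121.]
[491. 214. 125.]
```

View pics/c4.png

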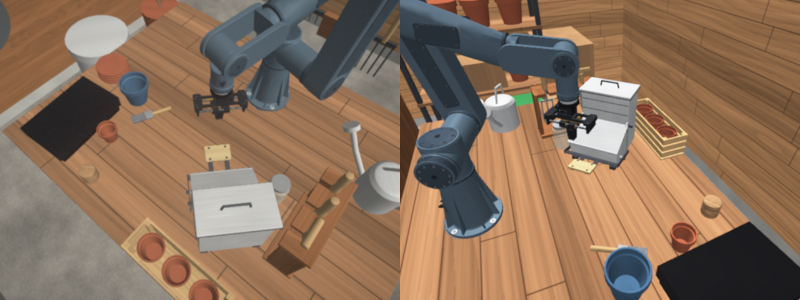

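The lid looks shut, the hand is clear and the bystanders are in place. The two lid points read 3–4 mm higher than before, so I'll compare the lid and footplate properly before handing in.

Run:
```python
from h import *
def m(f):
    s=dict(np.load(f)); P=pts(s)
    r=[]
    for (u0,u1,v0,v1) in [(315,400,280,288),(332,365,238,252),(340,420,340,355),(444,456,288,298)]:
        r.append(P[v0:v1,u0:u1].reshape(-1,3).mean(0).round(1))
    return r
for f in ("pics/scene1.npz","pics/s4.npz"): print(m(f))
snap("scene","pics/s5.png"); print(m("pics/s5.npz"))
print(state()["force"],state()["dq"].round(2))
```

```text
[array([566.6, 139.6, 127.2]), array([474. ,  43. ,  80.5]), array([714.8, 290.1, 313.1]), array([446.8, 324.3, 133.6])]
[array([567.2, 139.7, 128.6]), array([475. ,  43.8,  82.9]), array([715.7, 290.4, 315.9]), array([446.8, 324.3, 133.6])]
[array([565.8, 139.2, 125.4]), array([476.1,  44.3,  85.1]), array([715.5, 290.3, 315.2]), array([447. , 324.3, 133.9])]
[ 0.80477713  0.21607283 -0.77854597] [ 0.13  0.11 -0.01 -0.07  0.04 -0.13]
```

The difference is just depth noise (the fixed cover reads up to 3 mm off too), so the lid is shut and I'll hand in.

```bash
python3 -c "
from bench import *
print(job_done())"
```

```text
the job is handed in; nothing more can be done
None
```

I pressed the treadle to its stop so the lid opened fully, held it about 3 s, eased it back up under the fingers at 12–14 mm/s until the lid was shut, withdrew the hand with nothing else seen to have moved, and handed the job in; no verdict came back.

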